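Half-close the peg box to air

TASK

The clothes pegs are still a little damp. Fold the wide-open wooden lid of the white box that holds the pegs down to half shut, so that it stays about 45 degrees above the box's rim, and let go; leave the lid of the box with the thread spools as it is.

Things in the scene. Friction and masses are not known exactly. Their poses are not given: they have to be found in the camera images.
- peg_lid (a joint): lid hinge of the peg box (white box with wooden clothes pegs in it), rad: 0 = shut flat on the rim, 1.57 = upright, 0.785 = half shut; limit 2.0; starts at 1.65 to 1.95, leaning back. Stiff friction hinge: the lid stays where it is left; about 2 N near its free edge moves it. Lid: brown wood, 100 (hinge to free edge) x 120 x 8 mm. Box 100 x 120 mm, fixed to the worktop.
- peg_hinge (a point): middle of the peg box's hinge line, on its far upper edge (rim), 70 mm above the worktop. Axes are the box's: x from its front to its back (away from the robot within 12 degrees), y along the hinge line, z up. The lid's underside leaves this line at the joint's angle above -x; its 8 mm thickness lies outside that; its outer face is on top when shut, on the far side (+x) when open.
- peg_lid_edge (a point): middle of the free edge of the peg box's lid, on its outer face: 100 mm from the hinge line, 8 mm outside the underside. It moves with the lid.
- spool_lid_edge (a point): the same point on the lid of the other box, an equal one that holds four thread spools and stands to the left or right of the peg box, its lid open as well. To be left as it is.
Not all that is in view belongs to the job. Leave any orange look-alike of the part that bears peg_lid alone.

How it is judged:
At the end, for the whole second after the job is handed in: The peg box's lid rests, let go, at 45 degrees above the rim, give or take 12 degrees, and the spool box's lid has not been moved (value of joint peg_lid between 0.575 and 0.995 rad and velocity of joint peg_lid between -0.05 and 0.05 rad/s); the robot touches nothing.
It fails at once if the lid of the spool box is moved (its free edge by more than 15 mm) (distance of spool_lid_edge from where it was at the start of the episode above 0.015 m).
It also fails if it takes over 32 s, if anything falls off the work surface, if the arm or the gripper's body presses on something with over 40 N, if the wrist force passes 120 N, or if a joint passes its speed limit or range.

ROBOT

A 6-joint arm with a two-finger parallel gripper is mounted at the origin on the work surface; the furniture and walls round the work are solid. World frame = base frame: x ahead of the robot, y to its left, z up, the work surface at z = 0. Lengths are in m, angles in rad, forces in N, time in s.
With the tool pointing down it reaches from about 0.225 to 0.875 m from the base axis. Payload 3.4 kg.
Tool frame: the origin (TCP) lies between the finger pads; the fingertips stand 17 mm ahead of it and the grasp point (between the pads) lies 2 mm behind it; y points along the fingers, z is the direction in which the jaws open and shut, and the axes are right-handed (so a half turn about y gives the same grasp; the last joint's range is limited). The gripper opens to 85 mm and grips with 20 to 120 N. Pads are 22 mm wide; open, the fingers measure 114 mm over their backs; the gripper's body (76 mm by 85 mm) begins 54 mm behind the grasp point. The pads swing forward as they close: fully open they stand 13 mm farther back than shut.
Start: joints at [-0.121, 0.276, 1.505, -0, 1.361, -0.121], TCP at [0.575, -0, 0.248] pointing down, gripper open.
Joint ranges: [-2.89, 2.89], [-0.75, 2.08], [0.22, 2.7], [-1.18, 4.32], [0.11, 2.71], [-2.7, 2.7]. Speed limits (rad/s): [2.57, 2.57, 3.14, 3.14, 3.14, 3.14].

INTERFACE

Orientations are given as a unit quaternion [w, x, y, z].
In Python, from rig import manip, get_image, camera_model, sign_off, spot_in, silhouettes, spot_point gives the robot as it stands.
- The arm moves only by the tool jog_arm, never from a script. Its argument "targets" is a list of rows, each a list of 3 entries, a list of its own where there are three numbers: the finger opening in m, from 0 to 0.0854, then the shift along the world's x, y, z in m, then the turn about the world's z in rad. In form: [[claw, [x, y, z], spin], ...]. A call has 1 to 10 rows; each row shifts and turns the commanded pose from where the row before left it; what a row does not reach is not made up. A row lasts 1/8 s, in which the tool goes at most 62.5 mm and 10.7 degrees, less where a joint would pass 70% of its speed; a pose out of reach is approached as far as the arm can. A call with a gripper value outside its range is refused whole. The fingers move at their own pace and stop on an object; "force" is the grip in N (left out, the last holds). Time passes only in rows, so rows that do not move let the fingers close. It gives the time, the measured TCP pose, the force and the opening at its end, in the units of the state.
- manip.get_state(): the state, without advancing time (a new reading comes with each control period).
- get_image(name): name is "scene" or "side" or "wrist"; returns (picture, depth): 384x512x3 uint8, red, green, blue; 384x512 float32, m along the optical axis (not along the pixel's ray), 0 where there is no reading.
- camera_model(name): a dict with "mtx" (3x3 intrinsics, pixels), "world_from_camera" (4x4, takes a point from camera to world coordinates). Camera axes: x right, y up, looking along -z (the intrinsics and any distortion apply to the point x, -y, -z); pixel columns grow to the right and rows downward; lengths in m; the calibration is good to about 2 mm. A picture is of the moment at which its call begins: read the wrist's pose just before it. camera_model takes no time and is no camera call; for the wrist camera it gives the pose at the moment of the call.
- sign_off(): hands the job in, once; it reports no verdict.
Trained networks look in the newest picture that a camera, given by its name, has taken for a name from the list of things; names that differ only in an ending like _2 or _b are one class to them, and where a whole thing is asked for, a point or a joint stands for the part that bears it (a point fixed in the world has none). Each returns a list of dicts, best first, with "score" (0 to 1); they miss things now and then, are a little off and sometimes report something else, mostly with a low value. They report only what shows in the picture. A call takes as long as a camera call. They do not tell look-alikes from the thing itself.
- spot_in(name, camera): "position" ([column, row] in pixels, amid what is visible of it).
- silhouettes(name, camera): "mask" (384x512 bool, what is visible of it) and "position" ([column, row] in pixels, amid what is visible of it).
- spot_point(name, camera): "position" ([column, row] in pixels: a listed point, or the origin of a listed thing).
The state is a dict: "clock": time; "qpos": joint angles; "qd": joint speeds; "effort": joint torques, N m; "position": TCP position; "ee_rot": TCP orientation; "contact_force": force on the tool from outside, world axes, zero at the start; "moment": the same for the moment, N m; "width": finger opening in m.
Only numpy, scipy, OpenCV 4.12 (cv2) and the standard library are available. Lean on these libraries where they do the work, as an engineer would, in place of code of your own. Each camera call takes 0.05 s, during which the arm holds its last target.

## Working session

There is one attempt and no reset: what is moved stays moved. The work goes in short steps, Python scripts to look and compute and a tool call to move; the robot and the scene stay as the last step left them, time stands still between calls to the robot, and variables do not carry over. Pictures are saved under pics/ and viewed, and the job is handed in when it is done.

Besides the shell and the picture viewer there is one more tool, called after ">>>" by a JSON object that holds its "name" and its "arguments", one argument or row to a line. jog_arm: Moves the arm, as the interface text tells. Its arguments: {"type":"object","properties":{"targets":{"type":"array","items":{"type":"array"}},"force":{"type":"number"}},"required":["targets"]}

```bash
mkdir -p pics; cat > h.py <<'E'
import numpy as np,cv2
from rig import *
def save(n,f):
    p,d=get_image(n); cv2.imwrite('pics/'+f,p[:,:,::-1]); return p,d
def world(n,u,v,d,cm=None):
    cm=cm or camera_model(n);K=np.array(cm['mtx']);T=np.array(cm['world_from_camera'])
    u=np.asarray(u,float);v=np.asarray(v,float)
    x=(u-K[0,2])/K[0,0]*d;y=(v-K[1,2])/K[1,1]*d
    P=np.stack([x,-y,-d,np.ones_like(d)],-1)
    return (P@T.T)[...,:3]
def cloud(n,d):
    v,u=np.mgrid[:384,:512]; return world(n,u,v,d)
E
python3 - <<'E'
from h import *
s=manip.get_state();print(s['clock'],s['position'],s['ee_rot'],s['width'])
for n in ['scene','side']:
    p,d=save(n,n+'0.png');np.savez(n+'0.npz',p=p,d=d)
    C=cloud(n,d)
    print(n,np.array(camera_model(n)['world_from_camera']).round(2).tolist(), camera_model(n).keys())
    for nm in ['peg_lid']:
        for r in silhouettes(nm,n):
            m=r['mask']&(d>0);print(nm,r['score'],np.round(r['position']),m.sum(),np.median(C[m],0).round(3))
    for nm in ['peg_hinge','peg_lid_edge','spool_lid_edge']:
        for r in spot_point(nm,n):
            u,v=np.round(r['position']).astype(int);print(nm,round(r['score'],2),u,v,C[min(v,383),min(u,511)].round(3))
E
```

```text
0.0 [5.74492769e-01 4.80557641e-05 2.47436995e-01] [ 0.49958729 -0.50040548  0.50052155 -0.49948481] 0.08557287362743538
scene [[0.91, -0.36, 0.2, 0.59], [0.41, 0.81, -0.41, -0.41], [-0.01, 0.46, 0.89, 0.86], [0.0, 0.0, 0.0, 1.0]] dict_keys(['mtx', 'world_from_camera'])
peg_lid 0.8 [322. 215.] 852 [ 0.557 -0.055  0.135]
peg_lid 0.75 [178. 237.] 2842 [ 0.313 -0.19   0.077]
peg_hinge 0.97 311 222 [ 0.546 -0.052  0.085]
peg_hinge 0.95 199 249 [ 0.359 -0.194  0.069]
peg_lid_edge 0.96 161 223 [ 0.263 -0.178  0.077]
peg_lid_edge 0.55 332 204 [ 0.57   0.05  -0.002]
side [[0.33, 0.74, -0.58, -0.04], [-0.94, 0.27, -0.19, -0.21], [0.02, 0.61, 0.79, 0.74], [0.0, 0.0, 0.0, 1.0]] dict_keys(['mtx', 'world_from_camera'])
peg_lid 0.7 [271. 151.] 1887 [ 0.553 -0.048  0.122]
peg_lid 0.58 [302. 267.] 2789 [ 0.306 -0.189  0.077]
peg_hinge 0.71 268 170 [ 0.537 -0.047  0.069]
peg_hinge 0.6 312 247 [ 0.406 -0.199 -0.   ]
peg_lid_edge 0.62 274 130 [ 0.735 -0.003  0.017]
peg_lid_edge 0.58 291 285 [ 0.264 -0.182  0.077]
spool_lid_edge 0.72 206 114 [0.572 0.123 0.166]
```

View pics/scene0.png

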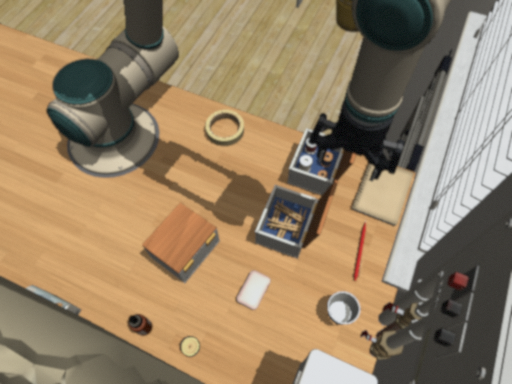

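View pics/side0.png

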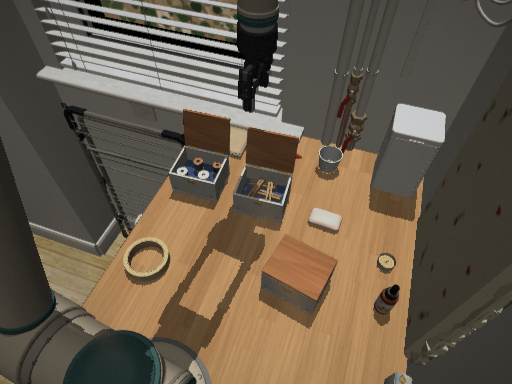

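The side view shows three candidates: an open box with pegs at about (265,190), an open box with spools at about (200,170), and a closed box with a redder lid at about (300,270). The first fits the task. I'll enlarge it to confirm and fit its geometry.

```bash
python3 - <<'E'
from h import *
z=np.load('side0.npz');p,d=z['p'],z['d']
cv2.imwrite('pics/crop1.png',cv2.resize(p[100:225,155:315,::-1],None,fx=5,fy=4.8,interpolation=cv2.INTER_CUBIC))
C=cloud('side',d)
def fit(box):
    u0,u1,v0,v1=box
    Q=C[v0:v1,u0:u1].reshape(-1,3); c=Q.mean(0)
    for _ in range(4):
        U,S,V=np.linalg.svd(Q-c);n=V[2]
        r=(Q-c)@n;Q=Q[abs(r)<0.004];c=Q.mean(0)
    n=n*np.sign(-n[0]);print(len(Q),c.round(4),n.round(3),'angle',np.degrees(np.arctan2(n[2],-n[0]*1)),'yaw',np.degrees(np.arctan2(-n[1],-n[0])), 'lid ang from -x', 90-np.degrees(np.arcsin(-n[2]))*-1)
    return c,n
c,n=fit((253,290,140,162))
fit((188,225,120,144))
from rig import silhouettes
get_image('side')
for r in silhouettes('peg_lid','side'):
    m=r['mask']; ys,xs=np.where(m);print(r['score'],xs.min(),xs.max(),ys.min(),ys.max())
    Q=C[m&(d>0)]; print(np.percentile(Q,[2,50,98],axis=0).round(3).tolist())
E
```

```text
144 [ 0.5529 -0.047   0.12  ] [-0.993 -0.085  0.081] angle 4.649889711564384 yaw 4.8908889415576 lid ang from -x 85.36696731782035
145 [0.56   0.1226 0.1208] [-0.993 -0.067  0.094] angle 5.396522728463756 yaw 3.8758066640072912 lid ang from -x 84.61574699011936
0.97 246 297 128 172
[[0.541, -0.103, 0.071], [0.553, -0.047, 0.122], [0.567, 0.01, 0.166]]
0.71 263 336 235 301
[[0.256, -0.246, 0.071], [0.306, -0.189, 0.077], [0.363, -0.127, 0.079]]
```

View pics/crop1.png

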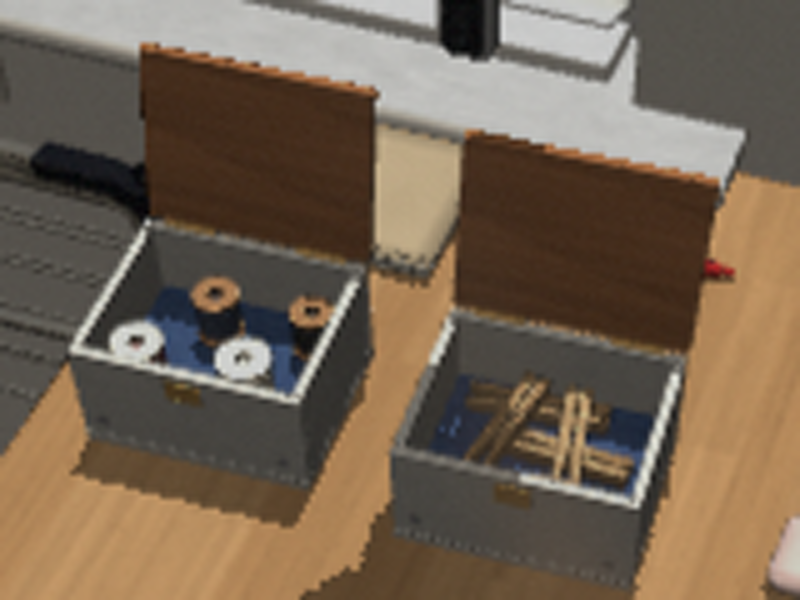

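The crop confirms it. The pegs are in the right-hand open box, with lid edge at side px ≈(274,130) and hinge at ≈(268,170). The spool box is on the left, y≈0.06–0.18, and the closed box is a decoy. I'll check the free space behind the lid next.

```bash
python3 - <<'E'
from h import *
for n in ['scene','side']:
    z=np.load(n+'0.npz');d=z['d'];C=cloud(n,d);x,y,zz=C[...,0],C[...,1],C[...,2]
    for a in np.arange(.5,.86,.02):
        m=(d>0)&(x>a)&(x<a+.02)&(y>-.12)&(y<.03)&(zz<.22)
        if m.any(): print(n,round(a,2),m.sum(),np.percentile(zz[m],[5,50,98]).round(3))
E
```

```text
scene 0.5 621 [-0.     0.036  0.07 ]
scene 0.52 601 [-0.     0.035  0.071]
scene 0.54 711 [-0.002  0.089  0.155]
scene 0.56 804 [-0.003  0.001  0.168]
scene 0.58 569 [-0.003 -0.001  0.002]
scene 0.6 580 [-0.003 -0.001  0.002]
scene 0.62 586 [-0.003 -0.001  0.002]
scene 0.64 602 [-0.003 -0.001  0.008]
scene 0.66 592 [-0.003 -0.     0.01 ]
scene 0.68 607 [-0.004 -0.001  0.002]
scene 0.7 613 [-0.004 -0.001  0.002]
scene 0.72 718 [-0.003  0.011  0.018]
scene 0.74 667 [-0.003  0.015  0.018]
scene 0.76 2074 [0.013 0.102 0.219]
scene 0.78 325 [0.016 0.146 0.219]
side 0.5 359 [-0.001  0.033  0.07 ]
side 0.52 739 [0.02  0.047 0.071]
side 0.54 1564 [0.07  0.111 0.159]
side 0.56 406 [-0.002  0.158  0.168]
side 0.58 45 [-0.003 -0.001  0.001]
side 0.6 66 [-0.004 -0.001  0.002]
side 0.62 56 [-0.003 -0.001  0.001]
side 0.64 58 [-0.003 -0.001  0.001]
side 0.66 68 [-0.003 -0.     0.007]
side 0.68 64 [-0.003 -0.001  0.001]
side 0.7 65 [-0.003 -0.001  0.001]
side 0.72 163 [-0.003  0.014  0.018]
side 0.74 245 [-0.003  0.015  0.018]
side 0.76 2532 [0.014 0.116 0.217]
side 0.78 733 [0.014 0.111 0.218]
side 0.8 95 [0.014 0.101 0.211]
side 0.82 372 [0.036 0.137 0.216]
```

>>> {"name": "jog_arm", "arguments": {
  "targets": [
    [0,[0.025,-0.02,0],0.04],
    [0,[0.03,-0.025,0],0.045],
    [0,[0,0,0],0],
    [0,[0,0,0],0],
    [0,[0,0,0],0],
    [0,[0,0,0],0]
  ],
  "force": 30
}}

```text
clock: 1.35
position: [0.6295, -0.0444, 0.2487]
ee_rot: [0.521, -0.521, 0.478, -0.478]
contact_force: [-0.5, -0.1, 0.6]
width: 0.0002
```

Free space behind the lid is clear to x≈0.76, and the gripper is shut. Next I'll descend behind the lid and push part of the way.

>>> {"name": "jog_arm", "arguments": {
  "targets": [
    [0,[0,-0.004,-0.05],0],
    [0,[0,0,-0.05],0],
    [0,[0,0,0],0],
    [0,[-0.02,-0.002,0],0],
    [0,[-0.02,-0.002,0],0],
    [0,[-0.015,-0.001,0],0],
    [0,[-0.015,-0.001,0],0],
    [0,[0,0,0],0]
  ]
}}

```text
clock: 2.35
position: [0.5592, -0.055, 0.1493]
ee_rot: [0.521, -0.521, 0.478, -0.479]
contact_force: [0.1, -0.3, -0.0]
width: 0.0001
```

```bash
cat >> h.py <<'E'
def lidang(tag):
    """lid angle from the side camera"""
    p,d=save('side','side%s.png'%tag); C=cloud('side',d)
    R=[r for r in silhouettes('peg_lid','side')]
    for r in R:
        m=cv2.erode(r['mask'].astype(np.uint8),np.ones((3,3)))>0
        Q=C[m&(d>0)]
        c=np.median(Q,0)
        if c[0]<0.42: continue
        a=np.array([.9962,.0854,0]);h=np.array([.548,-.048,.07])
        X=(Q-h)@a;Z=Q[:,2]-.07
        k=(abs((Q-h)@np.array([-.0854,.9962,0]))<.065)&(Z<.13)&(Z>-.01)&(np.hypot(X,Z)<.12)
        X,Z=X[k],Z[k]
        q=np.stack([X,Z],1)
        l=cv2.fitLine(q.astype(np.float32),cv2.DIST_HUBER,0,.001,.001).ravel()
        v=l[:2]*np.sign(l[1])
        print(tag,'score',r['score'],len(q),'lid angle deg',np.degrees(np.arctan2(v[1],-v[0])).round(1),'mean',q.mean(0).round(4),'rmax',np.percentile(np.hypot(X,Z),98).round(3))
    return p
E
python3 - <<'E'
from h import *
lidang('1');s=manip.get_state();print(s['clock'],s['position'],s['contact_force'])
E
```

```text
1 score 0.78 1295 lid angle deg 85.0 mean [-0.0108  0.0553] rmax 0.099
2.45 [ 0.5595981  -0.05496816  0.14840646] [-0.47650218 -0.16278329 -0.12060417]
```

View pics/side1.png

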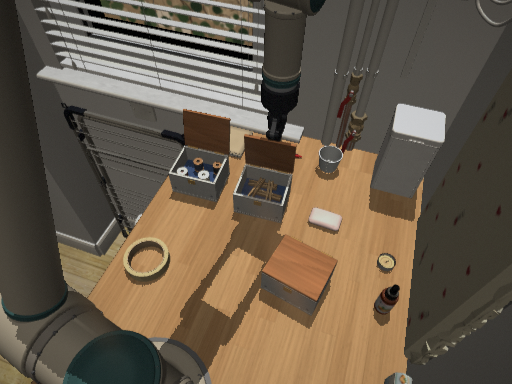

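The spool lid stands untouched at px (205,132), and the peg lid at (270,152) has come forward to about 82°. I'll keep pushing.

>>> {"name": "jog_arm", "arguments": {
  "targets": [
    [0,[-0.012,-0.001,0],0],
    [0,[-0.012,-0.001,0],0],
    [0,[-0.011,-0.001,0],0],
    [0,[0,0,0],0]
  ]
}}

```text
clock: 2.95
position: [0.5231, -0.0581, 0.1482]
ee_rot: [-0.52, 0.521, -0.479, 0.478]
contact_force: [-0.7, -0.2, 0.8]
width: 0.0002
```

```bash
python3 - <<'E'
from h import *
lidang('2');s=manip.get_state();print(s['clock'],s['position'],s['contact_force'])
E
```

```text
2 score 0.81 416 lid angle deg 58.7 mean [-0.0422  0.058 ] rmax 0.104
3.05 [ 0.52399105 -0.05806788  0.14822904] [0.01062708 0.20602378 0.54154689]
```

View pics/side2.png

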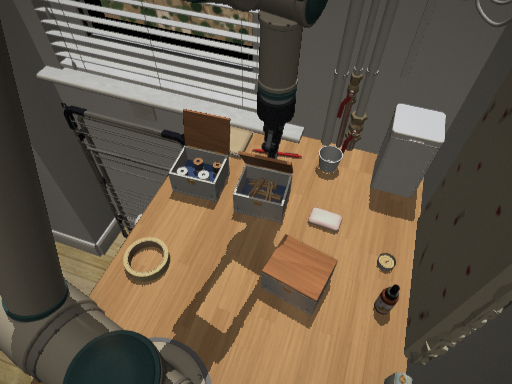

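>>> {"name": "jog_arm", "arguments": {
  "targets": [
    [0,[-0.008,-0.001,0],0],
    [0,[-0.007,0,0],0],
    [0,[0,0,0],0]
  ]
}}

```text
clock: 3.42
position: [0.5093, -0.059, 0.1484]
ee_rot: [-0.521, 0.521, -0.478, 0.478]
contact_force: [-0.5, -0.6, 0.5]
width: -0.0
```

```bash
python3 - <<'E'
from h import *
lidang('3');s=manip.get_state();print(s['clock'],s['position'],s['contact_force'])
E
```

```text
3 score 0.84 82 lid angle deg 53.9 mean [-0.0674  0.075 ] rmax 0.106
3.525 [ 0.50939352 -0.05900241  0.14832562] [ 0.58252507 -0.69928325  0.04067927]
```

View pics/side3.png

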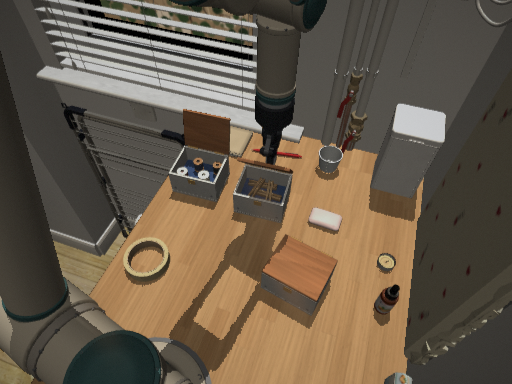

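The edge face now sits at (-67, +75) mm from the hinge, which is about 45°. I'll back off and up, then check from both cameras.

>>> {"name": "jog_arm", "arguments": {
  "targets": [
    [0,[0.02,0.002,0.002],0],
    [0,[0.03,0.003,0.02],0],
    [0,[0.03,0.002,0.04],0],
    [0,[0.02,0,0.05],0],
    [0,[0,0,0.05],0],
    [0,[0,0,0.03],0],
    [0,[0,0,0],0],
    [0,[0,0,0],0]
  ]
}}

```text
clock: 4.53
position: [0.6092, -0.0519, 0.3387]
ee_rot: [-0.52, 0.521, -0.479, 0.477]
contact_force: [1.0, -0.3, -0.1]
width: -0.0
```

```bash
python3 - <<'E'
from h import *
lidang('4')
p,d=save('scene','scene4.png');C=cloud('scene',d)
cv2.imwrite('pics/crop4.png',cv2.resize(p[110:270,230:390,::-1],None,fx=3.5,fy=3.5,interpolation=cv2.INTER_CUBIC))
for r in silhouettes('peg_lid','scene'):
    m=cv2.erode(r['mask'].astype(np.uint8),np.ones((3,3)))>0;Q=C[m&(d>0)];c=np.median(Q,0)
    if c[0]<.42: continue
    h=np.array([.548,-.048,.07])
    for _ in range(3):
        c=Q.mean(0);V=np.linalg.svd(Q-c)[2];n=V[2]*np.sign(V[2][2]);Q=Q[abs((Q-c)@n)<.004]
    print('scene',r['score'],r['position'],len(Q),c.round(4),n.round(3),'lid deg',np.degrees(np.arccos(n[2])).round(1))
for r in spot_point('spool_lid_edge','scene'): 
    u,v=np.round(r['position']).astype(int);print('spool',r['score'],u,v,C[v,u].round(3))
p2,d2=get_image('side');C2=cloud('side',d2);C0=cloud('side',np.load('side0.npz')['d'])
print('spool lid shift',np.nanmedian(C2[120:144,188:225].reshape(-1,3)-C0[120:144,188:225].reshape(-1,3),axis=0))
s=manip.get_state();print(s['clock'],s['position'],s['contact_force'])
E
```

```text
4 score 0.79 113 lid angle deg 53.2 mean [-0.0675  0.0758] rmax 0.105
scene 0.92 [299.1, 206.9] 1725 [ 0.5132 -0.0535  0.1166] [0.764 0.043 0.644] lid deg 49.9
spool lid shift [-4.25004789e-05 -2.36527790e-05  4.47203284e-05]
4.825 [ 0.60968387 -0.05195795  0.33926385] [-0.50170933  0.2360117   0.78792739]
```

View pics/crop4.png

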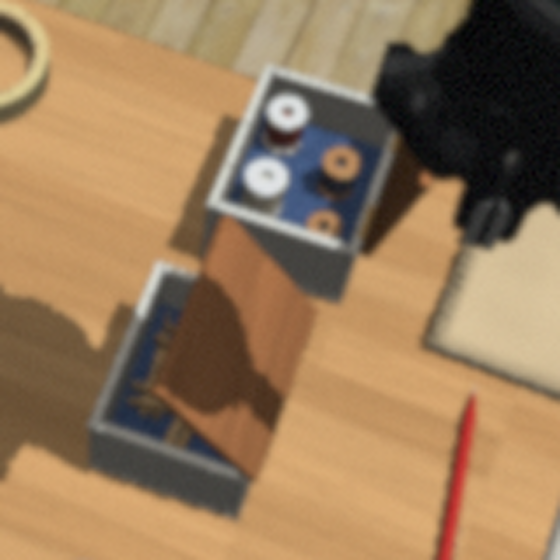

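The scene-camera plane fit (1725 points) gives 49.9°, and the edge position gives about 47°. Both are well inside 33–57°, and the lid stayed put on release. The crop shows the lid half shut over the pegs and the gripper clear, so I'm handing in.

```bash
python3 - <<'E'
from rig import sign_off
print(sign_off())
E
```

```text
the job is handed in; nothing more can be done
None
```

I folded the peg box's lid down to roughly half shut by pushing it from behind with the closed fingers, then backed off and handed the job in at about 4.8 s.

- **Peg lid angle:** My last checks disagree a little. The scene-camera plane fit gives 49.9° and the edge position in the side view gives about 47°. A line fit in the side view gives 53°, but it rests on only 113 points, mostly on the lid's edge face, so I trust it least. All three are inside 33–57°. They lean high of 45°, and I did not nudge the lid further.
- **After letting go:** The lid's edge stayed within about 1 mm of where it was when the gripper released it.
- **Spool lid:** It did not move measurably; its depth points shifted less than 0.1 mm.
- **Gripper:** It stands clear at about z = 0.34 m, and the force reading there is about 1 N, at noise level.
- **Missed check:** The network did not find `spool_lid_edge` in the last scene picture, so the spool result rests on comparing depth in the side view.

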